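# Fill up a gel-casting stand with the filler block that fits

### The job

One glass gel sandwich stands in the black casting stand: pinch it gently where it stands to find how thick it is and slide it gently back against the fixed black cheek, then take from the white rack the blue filler block that brings the stack to 31 mm and slide it gently down beside the glass, between it and the yellow pressure plate, until its foot rests on the gasket and glass and block stand upright, clamped by the sprung plate. Do not force it; leave the other two blocks in their rack and do not disturb the other glass or anything else on the bench.

Things in the scene. Friction and masses are not known exactly. Their poses are not given: they have to be found in the camera images.
- casting_stand: Black gel-casting stand, fixed, base 160 (x) x 130 (y) x 10 mm; origin: centre of its underside. Along its y come a fixed black cheek (face at y = -20 mm), the glass sandwich, room for the filler block, and the yellow pressure plate (face at y = +8 mm at rest): a space 28 mm wide. End guides bound it at x = -52 and +52 mm. Cheek, guides and plate all reach 54 mm above the table.
- gasket (a point): Point on top of the grey rubber gasket, the floor of that space, 12 mm above the table, midway between cheek and resting pressure plate (14 mm from each) and midway between the end guides; axes as the stand's. Glass drags on the rubber unless its weight is taken.
- pressure_plate (a joint): How far the yellow pressure plate is pushed back (to the stand's +y), m: 0 at rest, stop at 0.0045. Springs press it to the cheek: 2 N at rest, 0.8 N more per mm. Its top 9 mm lean outward by 4 mm as a lead-in. The push-back is sandwich + filler less 28 mm: the right stack, 31 mm, gives 3 mm; 27 mm or less stands loose, 35 mm does not go in.
- glass_rack: White drying rack 120 x 100 mm, 42 mm high, fixed, on the stand's -y side, holding the two glass sandwiches not wanted now; origin at the centre of its underside.
- filler_rack: White rack 110 (x) x 190 (y) x 72 mm high, fixed, with three slots 25 mm wide at y = -60, 0 and +60 mm of its own frame, slot floors 12 mm above the table; holds the filler blocks upright (a disturbed one may lean in its slot by up to 0.2 rad). Origin at the centre of its underside.
- sandwich_1: Upright glass sandwich (two plates, grey spacers between), 100 mm wide along its x, 82 mm tall, thickness along its y; origin: centre of its underside. The three are 8, 12 and 16 mm thick, otherwise alike; which is which is not told. The one in the casting stand stands free, some 3 to 10 mm off the fixed cheek, with 40 mm showing above it. 0.1 to 0.5 kg.
- sandwich_2: Upright glass sandwich (two plates, grey spacers between), 100 mm wide along its x, 82 mm tall, thickness along its y; origin: centre of its underside. The three are 8, 12 and 16 mm thick, otherwise alike; which is which is not told. The one in the casting stand stands free, some 3 to 10 mm off the fixed cheek, with 40 mm showing above it. 0.1 to 0.5 kg.
- sandwich_3: Upright glass sandwich (two plates, grey spacers between), 100 mm wide along its x, 82 mm tall, thickness along its y; origin: centre of its underside. The three are 8, 12 and 16 mm thick, otherwise alike; which is which is not told. The one in the casting stand stands free, some 3 to 10 mm off the fixed cheek, with 40 mm showing above it. 0.1 to 0.5 kg.
- filler_1: Upright blue clear acrylic filler block in its rack, one thickness all over (along its y): body 96 mm wide (its x), 80 mm tall; on top a grip tab 44 mm wide, rising 55 mm more (135 mm in all). Foot chamfered 3 mm over 8 mm on both faces. The three are 15, 19 and 23 mm thick, otherwise alike; which is which is not told. Origin: centre of its underside. 0.1 to 0.3 kg.
- filler_2: Upright blue clear acrylic filler block in its rack, one thickness all over (along its y): body 96 mm wide (its x), 80 mm tall; on top a grip tab 44 mm wide, rising 55 mm more (135 mm in all). Foot chamfered 3 mm over 8 mm on both faces. The three are 15, 19 and 23 mm thick, otherwise alike; which is which is not told. Origin: centre of its underside. 0.1 to 0.3 kg.
- filler_3: Upright blue clear acrylic filler block in its rack, one thickness all over (along its y): body 96 mm wide (its x), 80 mm tall; on top a grip tab 44 mm wide, rising 55 mm more (135 mm in all). Foot chamfered 3 mm over 8 mm on both faces. The three are 15, 19 and 23 mm thick, otherwise alike; which is which is not told. Origin: centre of its underside. 0.1 to 0.3 kg.
- buffer_bottle: White reagent bottle with a blue cap, 64 mm across, 150 mm tall; origin at the centre of its underside. Bystander.
- beaker: Clear beaker, 72 mm across, 85 mm tall; origin at the centre of its underside. Bystander.
- tip_box: Pipette-tip box, grey with an orange lid, 86 x 124 x 70 mm; origin at the centre of its underside. Bystander.
- gel_comb: Green gel comb lying flat, 120 mm long, 26 mm wide, 4 mm thick; origin under its spine. Bystander.
- tube_rack: Blue microtube block with white caps, 100 x 60 x 40 mm; origin at the centre of its underside. Bystander.
Things that resemble listed ones, but are neither listed nor needed, are in the scene too. Several things look just like the casting_stand: the one meant starts nearest to the robot's base.

How it is judged:
By the outcome, as a careful person would: the job done as asked, in the order asked, and still so for the second after the job is handed in, with the robot touching nothing.
It also fails if it takes over 67 s, if anything falls off the work surface, if the arm or the gripper's body presses on something with over 40 N, if the wrist force passes 120 N, or if a joint passes its speed limit or range.

### The arm

A 6-joint arm with a two-finger parallel gripper is mounted at the origin on the work surface. World frame = base frame: x ahead of the robot, y to its left, z up, the work surface at z = 0. Lengths are in m, angles in rad, forces in N, time in s.
With the tool pointing down it reaches from about 0.375 to 0.975 m from the base axis. Payload 3.8 kg.
Tool frame: the origin (TCP) lies between the finger pads; the fingertips stand 22 mm ahead of it and the grasp point (between the pads) lies 3 mm ahead of it; z points along the fingers, y is the direction in which the jaws open and shut (so a half turn about z gives the same grasp; the last joint's range is limited). The gripper opens to 85 mm and grips with 20 to 120 N. Pads are 22 mm wide; open, the fingers measure 114 mm over their backs; the gripper's body (76 mm by 85 mm) begins 54 mm behind the grasp point. The pads swing forward as they close: fully open they stand 13 mm farther back than shut.
Start: joints at [-1.372, 0.264, 1.604, -0, 1.274, -0.037], TCP at [0.158, -0.656, 0.253] pointing down, gripper open.
Joint ranges: [-2.63, 2.63], [-0.94, 2.18], [0.31, 2.57], [-1.31, 4.45], [0, 2.66], [-2.55, 2.55]. Speed limits (rad/s): [2.57, 2.57, 3.14, 3.14, 3.14, 3.14].

### API

Orientations are given as a rotation vector (axis times angle).
In Python, from workcell import * gives the robot as it stands.
- The arm moves only by the tool step_arm, never from a script. Its argument "motion" is a list that holds one entry, the list of rows, each a list of 7 numbers: the finger opening in m, from 0 to 0.0854, then the shift along the world's x, y, z in m, then the turn, a rotation vector about the world's x, y, z in degrees. A call has exactly 8 rows; each row is the pose to reach, as a shift and turn from the pose measured when the call began; what a row does not reach only later rows make up. A row lasts 1/8 s, in which the tool goes at most 62.5 mm and 10.7 degrees, less where a joint would pass 70% of its speed; a pose out of reach is approached as far as the arm can. A call with a gripper value outside its range is refused whole. The fingers move at their own pace and stop on an object; "newtons" is the grip in N (left out, the last holds). Time passes only in rows, so rows that repeat a pose let the fingers close, or fill a call up. It gives the time, the measured TCP pose, the force and the opening at its end, in the units of the state.
- read_state(): the state, without advancing time (a new reading comes with each control period).
- read_camera(name): name is "scene" or "top" or "wrist"; returns (picture, depth): 480x640x3 uint8, blue, green, red; 480x640 float32, m along the optical axis (not along the pixel's ray), 0 where there is no reading.
- get_calibration(name): a dict with "K" (3x3 intrinsics, pixels), "world_from_camera" (4x4, takes a point from camera to world coordinates). Camera axes: x right, y down, z forward; pixel columns grow to the right and rows downward; lengths in m; the calibration is good to about 2 mm. A picture is of the moment at which its call begins: read the wrist's pose just before it. get_calibration takes no time and is no camera call; for the wrist camera it gives the pose at the moment of the call.
- finish_job(): hands the job in, once; it reports no verdict.
Trained networks look in the newest picture that a camera, given by its name, has taken for a name from the list of things; names that differ only in an ending like _2 or _b are one class to them, and where a whole thing is asked for, a point or a joint stands for the part that bears it (a point fixed in the world has none). Each returns a list of dicts, best first, with "score" (0 to 1); they miss things now and then, are a little off and sometimes report something else, mostly with a low value. They report only what shows in the picture. A call takes as long as a camera call. They do not tell look-alikes from the thing itself.
- spot_in(camera, thing): "xyz" ([x, y, z] in m, in the coordinates of the camera as it stood for that picture, good to about 4 mm: the middle of the surface that is visible of it).
- regions_of(camera, thing): "region" (480x640 bool, what is visible of it).
The state is a dict: "time": time; "q": joint angles; "joint_vel": joint speeds; "joint_torque": joint torques, N m; "tool_pos": TCP position; "tcp_rot": TCP orientation; "wrist_force": force on the tool from outside, world axes, zero at the start; "torque": the same for the moment, N m; "width": opening from 0.0 (shut) to 1.0 (fully open).
Only numpy, scipy, OpenCV 4.12 (cv2) and the standard library are available. Lean on these libraries where they do the work, as an engineer would, in place of code of your own. Each camera call takes 0.05 s, during which the arm holds its last target. There are 200 camera calls.

## Working session

There is one attempt and no reset: what is moved stays moved. The work goes in short steps, Python scripts to look and compute and a tool call to move; the robot and the scene stay as the last step left them, time stands still between calls to the robot, and variables do not carry over. Pictures are saved under pics/ and viewed, on a budget of 10 in all, crops included, one or two more only if the job needs it, and the job is handed in when it is done.

Besides the shell and the picture viewer there is one more tool, called after ">>>" as name([rows], argument=value, ...), one row to a line, values as JSON. step_arm: Moves the arm, as the interface text tells. Its arguments: {"type":"object","properties":{"motion":{"type":"array"},"newtons":{"type":"number"}},"required":["motion"]}

```bash
mkdir -p pics; ls
cat > h.py <<'E'
from workcell import *
import numpy as np, cv2
def cloud(cam):
    img,d=read_camera(cam); c=get_calibration(cam); K=c["K"]; T=np.array(c["world_from_camera"])
    v,u=np.mgrid[0:480,0:640]
    P=np.stack([(u-K[0][2])*d/K[0][0],(v-K[1][2])*d/K[1][1],d],-1)
    W=P@T[:3,:3].T+T[:3,3]; W[d==0]=np.nan
    return img,d,W,T
E
python3 - <<'E'
from h import *
s=read_state();print(s)
ims=[]
for c in("scene","top"):
    img,d,W,T=cloud(c);cv2.imwrite(f"pics/{c}.png",img);np.save(c+".npy",W);print(c,T.round(3).tolist())
    for n in("casting_stand","glass_rack","filler_rack","sandwich_1","filler_1","pressure_plate"):
        for r in spot_in(c,n): print(n,round(r["score"],2),(T[:3,:3]@r["xyz"]+T[:3,3]).round(3))
E
```

```text
pics
{'time': 0.0, 'q': array([-1.37189843e+00,  2.64740087e-01,  1.60536657e+00, -1.67034259e-06,
        1.27367722e+00, -3.69086824e-02]), 'joint_vel': array([ 0.00126932, -0.00058237, -0.00164199,  0.00176009, -0.00089246,
       -0.00073427]), 'joint_torque': array([-4.23477431e-04, -5.15107834e+01, -3.67316115e+01, -7.56588383e-05,
        1.29364451e-02, -2.58335041e-05]), 'tool_pos': array([ 0.15755782, -0.65566417,  0.25197477]), 'tcp_rot': array([-3.11761315e+00, -3.69290397e-01,  2.80780432e-04]), 'wrist_force': array([ 0.62181686, -0.31681458, -0.29519836]), 'torque': array([-0.00351471,  0.00428845,  0.00956337]), 'width': 1.0004571125453983}
scene [[-0.881, 0.398, -0.255, 0.894], [0.472, 0.756, -0.453, 0.596], [0.013, -0.519, -0.854, 1.163], [0.0, 0.0, 0.0, 1.0]]
casting_stand 0.89 [ 0.682 -0.246  0.033]
casting_stand 0.72 [ 0.512 -0.043  0.025]
casting_stand 0.59 [ 0.351 -0.464  0.031]
casting_stand 0.44 [ 0.62  -0.442  0.067]
glass_rack 0.7 [ 0.489 -0.199  0.011]
filler_rack 0.94 [0.579 0.281 0.014]
filler_rack 0.29 [0.792 0.174 0.097]
sandwich_1 0.78 [ 0.461 -0.208  
[... 472 characters left out ...]
 -0.986, 1.661], [0.0, 0.0, 0.0, 1.0]]
casting_stand 0.82 [ 0.344 -0.477  0.009]
casting_stand 0.74 [ 0.671 -0.257  0.008]
casting_stand 0.72 [ 0.483 -0.066  0.009]
glass_rack 0.76 [ 0.454 -0.232  0.015]
filler_rack 0.59 [0.547 0.239 0.013]
sandwich_1 0.65 [ 0.483 -0.064  0.009]
sandwich_1 0.56 [ 0.484 -0.078  0.093]
sandwich_1 0.49 [ 0.459 -0.206  0.083]
sandwich_1 0.49 [ 0.445 -0.252  0.078]
sandwich_1 0.48 [ 0.797 -0.046  0.038]
filler_1 0.86 [0.554 0.261 0.096]
filler_1 0.72 [ 0.483 -0.065  0.009]
filler_1 0.66 [0.553 0.197 0.087]
filler_1 0.58 [0.552 0.318 0.09 ]
pressure_plate 0.66 [ 0.672 -0.246  0.046]
pressure_plate 0.47 [ 0.349 -0.47   0.041]
pressure_plate 0.35 [0.776 0.16  0.101]
```

View pics/scene.png

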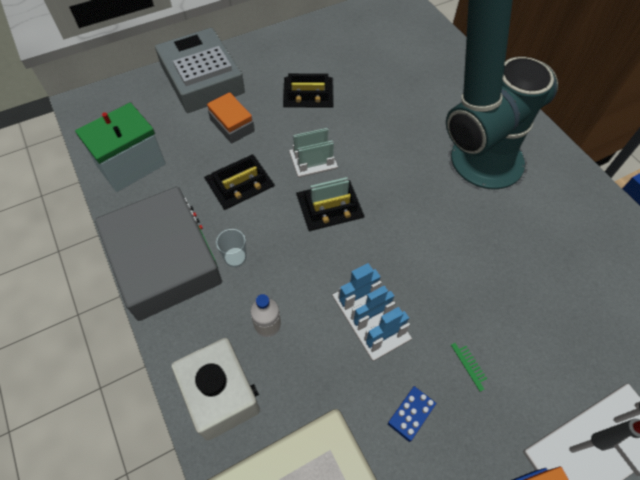

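View pics/top.png

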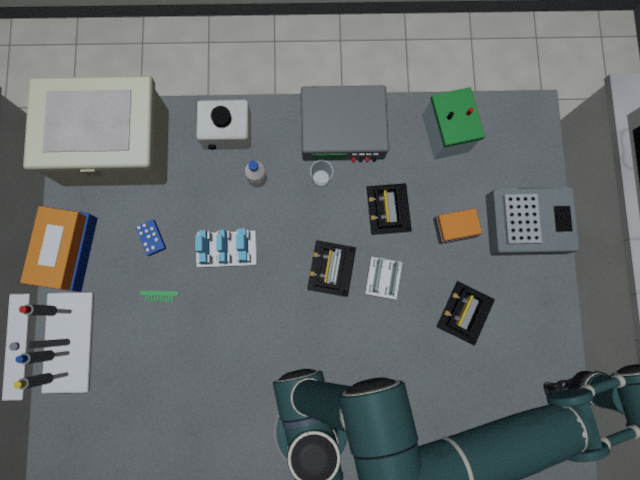

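>>> step_arm([
  [[0.085,0.03,0.05,0.01,0,0,-4],[0.085,0.06,0.1,0.02,0,0,-8],[0.085,0.085,0.155,0.03,0,0,-12],[0.085,0.115,0.21,0.04,0,0,-16],[0.085,0.14,0.26,0.05,0,0,-20],[0.085,0.17,0.31,0.05,0,0,-24],[0.085,0.195,0.36,0.05,0,0,-28],[0.085,0.22,0.41,0.05,0,0,-28]],
])

```text
time: 1.7
tool_pos: [0.3783, -0.2447, 0.3038]
tcp_rot: [3.116, -0.397, 0.002]
wrist_force: [1.5, -0.0, 0.2]
width: 0.993
```

>>> step_arm([
  [[0.085,0.03,0.05,0,0,0,0],[0.085,0.06,0.1,0,0,0,0],[0.085,0.08,0.14,0,0,0,0],[0.085,0.1,0.17,0,0,0,0],[0.085,0.1,0.18,0,0,0,0],[0.085,0.1,0.18,0,0,0,0],[0.085,0.1,0.18,0,0,0,0],[0.085,0.1,0.18,0,0,0,0]],
])

```text
time: 2.7
tool_pos: [0.4779, -0.0657, 0.3039]
tcp_rot: [3.115, -0.4, 0.002]
wrist_force: [-0.6, -0.7, -0.6]
width: 0.993
```

Run:
```python
from h import *
s=read_state();print(s["time"],s["tool_pos"],s["tcp_rot"],s["q"])
img,d,W,T=cloud("wrist");cv2.imwrite("pics/w1.png",img);np.save("w1.npy",W);print(T.round(3).tolist())
```

```text
2.7 [ 0.4779255  -0.06569044  0.30389682] [ 3.11509518e+00 -3.99954290e-01  2.28871124e-03] [-1.87665192e-01 -1.36984983e-01  1.93590023e+00 -8.59600427e-04
  1.34116714e+00  1.63871359e+00]
[[-0.253, -0.923, -0.291, 0.553], [-0.967, 0.242, 0.076, -0.085], [-0.0, 0.3, -0.954, 0.425], [0.0, 0.0, 0.0, 1.0]]
```

View pics/w1.png

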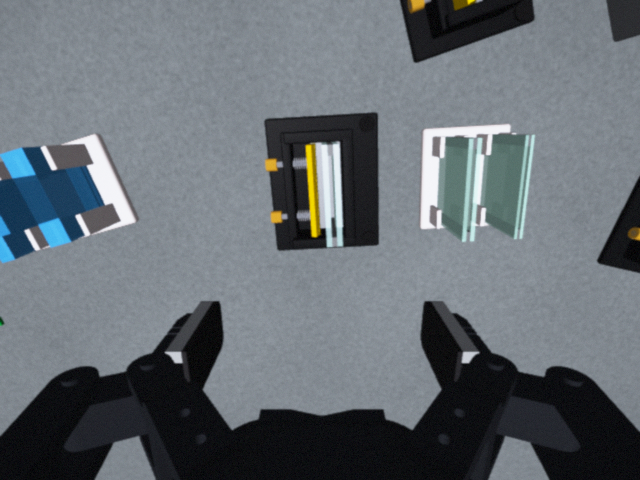

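The picture shows the wanted stand at about (322,182): yellow plate at columns 307–318, glass at 320–342, and the jaws nearly parallel to them. The glass rack is at the right and the filler rack at the left. Next I measure.

Run:
```python
from h import *
W=np.load("w1.npy");img=cv2.imread("pics/w1.png")
z=W[...,2]
def rect(m,name):
    P=W[m][:,:2];r=cv2.minAreaRect((P*1000).astype(np.float32));b=cv2.boxPoints(r)
    print(name,m.sum(),np.round(r[0],1),np.round(r[1],1),round(r[2],1),"z",np.nanpercentile(z[m],[2,50,98]).round(4))
u,v=np.meshgrid(np.arange(640),np.arange(480))
box=lambda a,b,c,d:(u>a)&(u<b)&(v>c)&(v<d)
st=box(260,385,105,255)
rect(st&(z>.006)&(z<.013),"base")
rect(st&(z>.05)&(z<.058),"walls")
rect(st&(z>.085),"glass top")
y=(img[...,2]>120)&(img[...,0]<90)&(img[...,1]>90)
rect(st&y&(u>303)&(z>.03),"yellow")
for lo in(.08,.09,.093):
    for a,b in((425,482),(482,540)): rect(box(a,b,120,245)&(z>lo),"rackglass")
# rows across the stand
for row in (150,180,190,220):
    print(row,[(c,int(W[row,c,0]*1000) if z[row,c]==z[row,c] else 0,round(W[row,c,1]*1000,1),round(z[row,c]*1000,1)) for c in range(290,360,2)])
```

```text
base 7030 [490.  -71.4] [130.1 160.2] 78.6 z [0.008  0.0102 0.0126]
walls 3045 [490.9 -67.6] [ 72.  128.1] 78.6 z [0.051  0.0538 0.0556]
glass top 1282 [489.7 -78.8] [ 16.  100.1] 78.5 z [0.0909 0.0941 0.0956]
yellow 830 [491.9 -58.1] [ 11.2 102. ] 78.6 z [0.0405 0.0522 0.0548]
rackglass 1868 [ 461.1 -209.6] [ 13.4 100.3] 78.3 z [0.0809 0.093  0.0953]
rackglass 1670 [ 451.1 -258.5] [ 10.2 100.1] 78.9 z [0.0807 0.092  0.0952]
rackglass 1261 [ 461.1 -209.6] [ 13.4 100.3] 78.3 z [0.0904 0.0938 0.0954]
rackglass 1072 [ 451.2 -258.7] [ 10. 100.] 78.8 z [0.0903 0.0935 0.0952]
rackglass 945 [ 461.2 -209.5] [ 12.7 100.1] 78.6 z [0.0931 0.0941 0.0955]
rackglass 687 [ 451.2 -258.5] [ 9.5 99.9] 78.3 z [0.0931 0.094  0.0954]
150 [(290, 541, np.float64(-46.9), np.float64(45.2)), (292, 540, np.float64(-47.0), np.float64(23.8)), (294, 539, np.float64(-48.1), np.float64(11.4)), (296, 538, np.float64(-50.1), np.float64(9.5)), (298, 537, np.float64(-52.5), np.float64(10.2)), (300, 537, np.float64(-54.8), np.float64(11.5)), (302, 536, np.float64(-57.0), np.float64(10.4)), (304, 536, np.float64(-59.2), 
[... 5807 characters left out ...]
oat64(93.2)), (332, 450, np.float64(-70.8), np.float64(26.7)), (334, 449, np.float64(-73.1), np.float64(26.1)), (336, 466, np.float64(-77.0), np.float64(93.9)), (338, 466, np.float64(-78.9), np.float64(93.8)), (340, 465, np.float64(-80.8), np.float64(93.3)), (342, 443, np.float64(-82.2), np.float64(11.7)), (344, 453, np.float64(-84.6), np.float64(53.0)), (346, 453, np.float64(-86.8), np.float64(54.0)), (348, 453, np.float64(-88.9), np.float64(53.7)), (350, 452, np.float64(-91.0), np.float64(54.6)), (352, 451, np.float64(-93.2), np.float64(53.1)), (354, 451, np.float64(-95.4), np.float64(52.9)), (356, 438, np.float64(-99.0), np.float64(10.7)), (358, 438, np.float64(-101.4), np.float64(10.1))]
```

>>> step_arm([
  [[0.05,0.006,-0.006,-0.02,0,0,3.2],[0.05,0.012,-0.013,-0.06,0,0,3.2],[0.05,0.012,-0.013,-0.1,0,0,3.2],[0.05,0.012,-0.013,-0.14,0,0,3.2],[0.05,0.012,-0.013,-0.17,0,0,3.2],[0.05,0.012,-0.013,-0.195,0,0,3.2],[0.05,0.012,-0.013,-0.219,0,0,3.2],[0.05,0.012,-0.013,-0.219,0,0,3.2]],
], newtons=20)

```text
time: 3.75
tool_pos: [0.4879, -0.0788, 0.0829]
tcp_rot: [3.125, -0.314, -0.005]
wrist_force: [0.6, 0.8, -0.3]
width: 0.585
```

>>> step_arm([
  [[0.04,0,0,0,0,0,0],[0.03,0,0,0,0,0,0],[0.025,0,0,0,0,0,0],[0.02,0,0,0,0,0,0],[0.018,0,0,0,0,0,0],[0.016,0,0,0,0,0,0],[0.014,0,0,0,0,0,0],[0.012,0,0,0,0,0,0]],
], newtons=20)

```text
time: 4.75
tool_pos: [0.488, -0.0789, 0.0831]
tcp_rot: [3.125, -0.314, -0.005]
wrist_force: [-1.1, -1.2, 2.9]
width: 0.182
```

>>> step_arm([
  [[0.008,0,0,0,0,0,0],[0.004,0,0,0,0,0,0],[0.002,0,0,0,0,0,0],[0.0,0,0,0,0,0,0],[0.0,0,0,0,0,0,0],[0.0,0,0,0,0,0,0],[0.0,0,0,0,0,0,0],[0.0,0,0,0,0,0,0]],
], newtons=20)

```text
time: 5.75
tool_pos: [0.488, -0.0789, 0.0831]
tcp_rot: [3.125, -0.314, -0.005]
wrist_force: [-1.1, -0.5, 1.8]
width: 0.184
```

>>> step_arm([
  [[0,0,0,0.0005,0,0,0],[0,0,0,0.001,0,0,0],[0,0,0,0.0015,0,0,0],[0,0,0,0.002,0,0,0],[0,-0.0002,-0.001,0.002,0,0,0],[0,-0.0004,-0.002,0.002,0,0,0],[0,-0.0006,-0.003,0.002,0,0,0],[0,-0.0006,-0.003,0.002,0,0,0]],
])

```text
time: 6.75
tool_pos: [0.4874, -0.082, 0.0851]
tcp_rot: [3.125, -0.314, -0.005]
wrist_force: [-0.3, 0.4, -2.5]
width: 0.185
```

Run:
```python
from h import *
s=read_state();print(s["wrist_force"],s["torque"],s["tool_pos"])
img,d,W,T=cloud("wrist");cv2.imwrite("pics/w2.png",img);np.save("w2.npy",W)
```

```text
[-0.2800439   0.3613355  -2.50742137] [-0.00543541  0.01013214 -0.01868731] [ 0.48740944 -0.08204383  0.08512768]
```

View pics/w2.png

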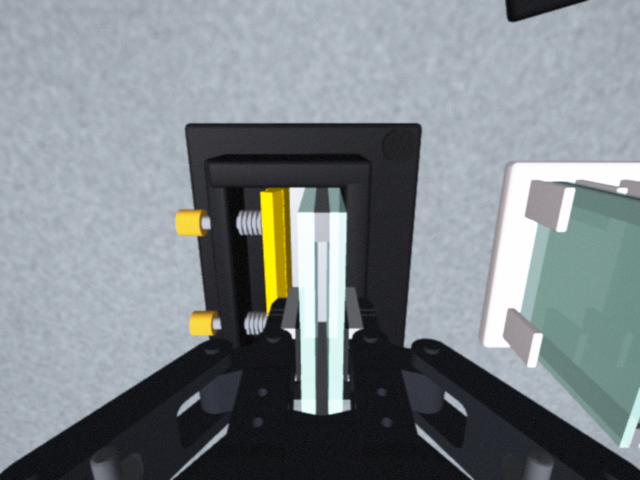

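The picture shows the glass, columns 297–347, held square between the pads. It is lifted, and a gap remains to the cheek face at about column 350.

>>> step_arm([
  [[0,0,-0.0003,0,0,0,0],[0,-0.0001,-0.0006,0,0,0,0],[0,-0.0002,-0.0009,0,0,0,0],[0,-0.0002,-0.0012,0,0,0,0],[0,-0.0002,-0.0012,0,0,0,0],[0,-0.0002,-0.0012,0,0,0,0],[0,-0.0002,-0.0012,0,0,0,0],[0,-0.0002,-0.0012,0,0,0,0]],
])

```text
time: 7.8
tool_pos: [0.4872, -0.0832, 0.0851]
tcp_rot: [3.125, -0.314, -0.005]
wrist_force: [-0.5, 0.3, -2.2]
width: 0.189
```

>>> step_arm([
  [[0,0,-0.0002,0,0,0,0],[0,-0.0001,-0.0004,0,0,0,0],[0,-0.0001,-0.0006,0,0,0,0],[0,-0.0001,-0.0006,0,0,0,0],[0,-0.0001,-0.0006,0,0,0,0],[0,-0.0001,-0.0006,0,0,0,0],[0,-0.0001,-0.0006,0,0,0,0],[0,-0.0001,-0.0006,0,0,0,0]],
])

```text
time: 8.8
tool_pos: [0.4871, -0.0838, 0.0851]
tcp_rot: [3.125, -0.314, -0.005]
wrist_force: [-0.5, 0.2, -2.6]
width: 0.188
```

>>> step_arm([
  [[0,0,-0.0002,0,0,0,0],[0,-0.0001,-0.0004,0,0,0,0],[0,-0.0001,-0.0006,0,0,0,0],[0,-0.0002,-0.0008,0,0,0,0],[0,-0.0002,-0.0008,0,0,0,0],[0,-0.0002,-0.0008,0,0,0,0],[0,-0.0002,-0.0008,0,0,0,0],[0,-0.0002,-0.0008,0,0,0,0]],
])

```text
time: 9.8
tool_pos: [0.4871, -0.084, 0.0852]
tcp_rot: [-3.125, 0.315, 0.005]
wrist_force: [1.1, 4.8, -2.2]
width: 0.185
```

>>> step_arm([
  [[0,0,-0.0002,0,0,0,0],[0,-0.0001,-0.0004,0,0,0,0],[0,-0.0001,-0.0006,0,0,0,0],[0,-0.0002,-0.0008,0,0,0,0],[0,-0.0002,-0.0008,0,0,0,0],[0,-0.0002,-0.0008,0,0,0,0],[0,-0.0002,-0.0008,0,0,0,0],[0,-0.0002,-0.0008,0,0,0,0]],
])

```text
time: 10.8
tool_pos: [0.487, -0.0841, 0.0852]
tcp_rot: [-3.124, 0.315, 0.004]
wrist_force: [1.6, 6.5, -2.0]
width: 0.186
```

Run:
```python
from h import *
s=read_state();print(s["wrist_force"],s["torque"],s["tool_pos"])
img,d,W,T=cloud("wrist");cv2.imwrite("pics/w3.png",img[150:400,180:440].repeat(2,0).repeat(2,1))
for r in(200,220,240,260,280): print([(c,round(W[r,c,0]*1000),round(W[r,c,1]*1000,1),round(W[r,c,2]*1000)) for c in range(256,376,4)])
```

```text
[ 1.55605041  6.50627956 -2.0068574 ] [ 1.25680879 -0.22224068  0.09946841] [ 0.48704917 -0.08405961  0.08519955]
[(256, 532, np.float64(-54.3), 10), (260, 539, np.float64(-65.9), 53), (264, 538, np.float64(-67.8), 54), (268, 538, np.float64(-69.5), 53), (272, 537, np.float64(-70.9), 51), (276, 536, np.float64(-71.9), 47), (280, 535, np.float64(-72.8), 41), (284, 531, np.float64(-72.1), 24), (288, 529, np.float64(-72.6), 12), (292, 529, np.float64(-74.8), 13), (296, 528, np.float64(-77.2), 13), (300, 528, np.float64(-79.2), 12), (304, 539, np.float64(-87.4), 76), (308, 539, np.float64(-88.9), 76), (312, 538, np.float64(-90.4), 76), (316, 538, np.float64(-91.9), 76), (320, 538, np.float64(-93.4), 76), (324, 538, np.float64(-94.9), 76), (328, 537, np.float64(-96.4), 77), (332, 537, np.float64(-97.9), 76), (336, 536, np.float64(-99.4), 75), (340, 536, np.float64(-100.9), 77), (344, 531, np.float64(-102.8), 54), (348, 531, np.float64(-104.6), 54), (352, 531, np.float64(-106.3), 54), (356, 530, np.float64(-108.1), 55), (360, 530, np.float64(-109.8), 54), (364, 529, np.float64(-111.6), 54)
[... 1609 characters left out ...]
(-87.7), 96), (312, 529, np.float64(-89.0), 96), (316, 529, np.float64(-90.3), 96), (320, 528, np.float64(-91.6), 96), (324, 528, np.float64(-93.0), 96), (328, 528, np.float64(-94.2), 96), (332, 528, np.float64(-95.6), 96), (336, 527, np.float64(-96.8), 95), (340, 527, np.float64(-98.2), 95), (344, 527, np.float64(-99.5), 96), (348, 512, np.float64(-101.3), 54), (352, 512, np.float64(-103.1), 53), (356, 512, np.float64(-104.8), 55), (360, 511, np.float64(-106.7), 53), (364, 511, np.float64(-108.6), 52), (368, 496, np.float64(-113.4), 11), (372, 495, np.float64(-115.7), 11)]Traceback (most recent call last):
  File "<stdin>", line 4, in <module>
ValueError: cannot convert float NaN to integer
```

>>> step_arm([
  [[0,0,0,-0.0005,0,0,0],[0,0,0,-0.001,0,0,0],[0,0,0,-0.0015,0,0,0],[0,0,0,-0.0022,0,0,0],[0,0,0,-0.0022,0,0,0],[0,0,0,-0.0022,0,0,0],[0,0,0,-0.0022,0,0,0],[0,0,0,-0.0022,0,0,0]],
])

```text
time: 11.85
tool_pos: [0.4874, -0.0841, 0.0832]
tcp_rot: [-3.124, 0.315, 0.003]
wrist_force: [1.3, 4.8, -0.3]
width: 0.181
```

>>> step_arm([
  [[0.02,0,0,0,0,0,0],[0.025,0,0,0,0,0,0],[0.035,0,0,0,0,0,0],[0.045,0,0,0,0,0,0],[0.05,0,0,0.015,0,0,0],[0.05,0,0,0.06,0,0,0],[0.05,0,0,0.12,0,0,0],[0.05,-0.01,0.005,0.17,0,0,0]],
])

```text
time: 12.85
tool_pos: [0.4782, -0.0794, 0.2569]
tcp_rot: [-3.124, 0.316, -0.002]
wrist_force: [1.9, -0.2, -0.1]
width: 0.584
```

Run:
```python
from h import *
s=read_state();print(s["wrist_force"],s["tool_pos"],s["tcp_rot"])
img,d,W,T=cloud("wrist");cv2.imwrite("pics/w3.png",img);np.save("w3.npy",W)
z=W[...,2];x=W[...,0];y=W[...,1]
n=np.array([.1977,.9803]);t=np.array([.9803,-.1977])
S=(W[...,:2]-[.490,-.0714]);sx=S@t*1000;sy=S@n*1000
for nm,m in(("glass",(z>.09)&(z<.1)&(abs(sx)<70)&(abs(sy)<30)),("walls",(z>.05)&(z<.058)&(abs(sx)<80)&(abs(sy)<60))):
    r=cv2.minAreaRect(np.stack([sx[m],sy[m]],1).astype(np.float32));print(nm,m.sum(),r,np.percentile(sy[m],[1,99]).round(1))
```

```text
[ 1.8692241  -0.22975185 -0.12019645] [ 0.47817911 -0.07938019  0.25686936] [-3.12432125e+00  3.15878705e-01 -2.01757166e-03]
glass 96 ((5.295871734619141, -10.915602684020996), (100.04331970214844, 13.907118797302246), 0.0956244096159935) [-17.3  -4. ]
walls 1558 ((4.349971771240234, 6.194480895996094), (76.04847717285156, 126.37247467041016), 89.772705078125) [-9.6 44. ]
```

>>> step_arm([
  [[0.06,0.01,0.05,0.03,0,0,3],[0.07,0.02,0.1,0.05,0,0,6],[0.085,0.03,0.155,0.07,0,0,9],[0.085,0.04,0.21,0.08,0,0,12],[0.085,0.05,0.27,0.09,0,0,12],[0.085,0.055,0.32,0.09,0,0,12],[0.085,0.055,0.335,0.09,0,0,12],[0.085,0.055,0.335,0.09,0,0,12]],
])

```text
time: 13.9
tool_pos: [0.535, 0.256, 0.3544]
tcp_rot: [-3.14, -0.016, -0.017]
wrist_force: [-0.1, 0.1, -0.4]
width: 0.995
```

>>> step_arm([
  [[0.085,0,0,0,0,0,0],[0.085,0,0,0,0,0,0],[0.085,0,0,0,0,0,0],[0.085,0,0,0,0,0,0],[0.085,0,0,0,0,0,0],[0.085,0,0,0,0,0,0],[0.085,0,0,0,0,0,0],[0.085,0,0,0,0,0,0]],
])

```text
time: 14.9
tool_pos: [0.5349, 0.2561, 0.3543]
tcp_rot: [-3.141, -0.016, -0.016]
wrist_force: [-0.4, 0.3, -0.1]
width: 0.997
```

Run:
```python
from h import *
s=read_state();print(s["time"],s["tool_pos"],s["tcp_rot"],s["q"])
img,d,W,T=cloud("wrist");cv2.imwrite("pics/w4.png",img);np.save("w4.npy",W)
z=W[...,2]
m=(z>.138)&(z<.156)
n,l,st,ce=cv2.connectedComponentsWithStats(m.astype(np.uint8))
for i in range(1,n):
    if st[i,4]<150: continue
    P=(W[l==i][:,:2]*1000).astype(np.float32);print("tab",st[i],[np.round(a,1) for a in cv2.minAreaRect(P)],np.median(z[l==i]))
```

```text
14.9 [0.53493812 0.2560581  0.35434567] [-3.14055786 -0.0160257  -0.01644177] [ 0.40620539  0.05711882  1.65821404 -0.00325128  1.41624996  1.96728056]
tab [ 367  165   27   48 1179] [array([560.2, 200.9]), array([44.5, 23.4]), np.float64(1.1)] 0.14701381049131995
tab [244 168  25  47 985] [array([557.3, 320.2]), array([44. , 19.4]), np.float64(0.8)] 0.14708343835535947
tab [309 168  17  47 738] [array([557.6, 261.1]), array([44.4, 14.9]), np.float64(1.4)] 0.14705629334227086
```

View pics/w4.png

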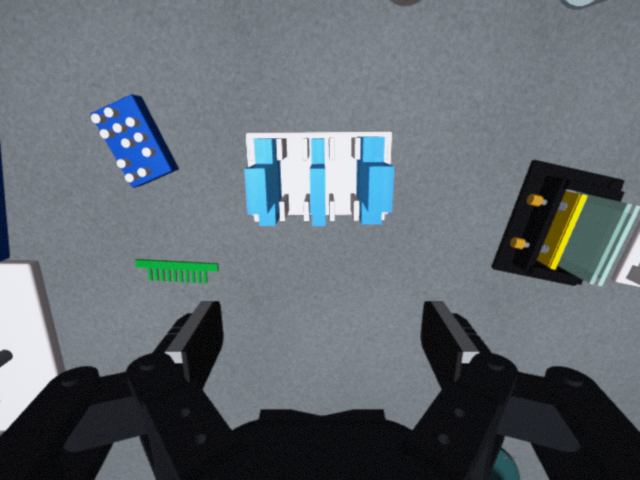

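The tabs measure 23.4 mm (y=0.201), 14.9 mm (y=0.261) and 19.4 mm (y=0.320). In the picture the 15 mm block is the middle one, at about (318,195), and it stands upright. I take that one with the jaw opening limited, so the fingers clear the neighbouring tabs.

>>> step_arm([
  [[0.04,0.008,0.002,-0.01,0,0.3,0.5],[0.04,0.016,0.005,-0.03,0,0.6,0.5],[0.04,0.0225,0.005,-0.06,0,0.6,0.5],[0.04,0.0225,0.005,-0.1,0,0.6,0.5],[0.04,0.0225,0.005,-0.14,0,0.6,0.5],[0.04,0.0225,0.005,-0.16,0,0.6,0.5],[0.04,0.0225,0.005,-0.16,0,0.6,0.5],[0.04,0.0225,0.005,-0.16,0,0.6,0.5]],
])

```text
time: 15.95
tool_pos: [0.5586, 0.2615, 0.1958]
tcp_rot: [-3.139, -0.03, -0.004]
wrist_force: [-0.1, -0.4, 1.1]
width: 0.47
```

>>> step_arm([
  [[0.04,0,0,-0.02,0,0,0],[0.04,0,0,-0.04,0,0,0],[0.04,0,0,-0.06,0,0,0],[0.04,0,0,-0.069,0,0,0],[0.035,0,0,-0.069,0,0,0],[0.03,0,0,-0.069,0,0,0],[0.024,0,0,-0.069,0,0,0],[0.02,0,0,-0.069,0,0,0]],
])

```text
time: 16.95
tool_pos: [0.559, 0.2617, 0.1276]
tcp_rot: [-3.139, -0.03, -0.006]
wrist_force: [0.6, -0.7, 0.2]
width: 0.241
```

>>> step_arm([
  [[0.017,0,0,0,0,0,0],[0.015,0,0,0,0,0,0],[0.013,0,0,0,0,0,0],[0.008,0,0,0,0,0,0],[0.0,0,0,0,0,0,0],[0.0,0,0,0,0,0,0],[0.0,0,0,0,0,0,0],[0.0,0,0,0,0,0,0]],
], newtons=40)

```text
time: 17.95
tool_pos: [0.5593, 0.2616, 0.1281]
tcp_rot: [-3.139, -0.03, -0.007]
wrist_force: [-0.5, -1.7, 6.6]
width: 0.17
```

>>> step_arm([
  [[0,0,0,0.005,0,0,0],[0,0,0,0.015,0,0,0],[0,0,0,0.035,0,0,0],[0,0,0,0.065,0,0,0],[0,0,0,0.095,0,0,0],[0,0,0,0.125,0,0,0],[0,0,0,0.155,0,0,0],[0,0,0,0.165,0,0,0]],
])

```text
time: 18.95
tool_pos: [0.5606, 0.2623, 0.2972]
tcp_rot: [-3.137, -0.03, -0.015]
wrist_force: [0.0, -0.1, -1.2]
width: 0.169
```

Run:
```python
from h import *
s=read_state();print(s["time"],s["tool_pos"],s["tcp_rot"],s["wrist_force"],s["torque"],s["width"])
img,d,W,T=cloud("wrist");cv2.imwrite("pics/w5.png",img);np.save("w5.npy",W)
img,d,W,T=cloud("scene");np.save("s5.npy",W);cv2.imwrite("pics/s5.png",img)
m=np.vstack([cv2.resize(cv2.imread("pics/w5.png"),(480,360)),cv2.resize(img[160:360,200:480],(480,240))]) if 0 else None
```

```text
18.95 [0.56056355 0.26230671 0.29722454] [-3.13656782 -0.02995103 -0.01519007] [ 0.0191738  -0.14002624 -1.18873501] [ 0.02830978 -0.01289773 -0.00025976] 0.16917393397737182
```

View pics/w5.png

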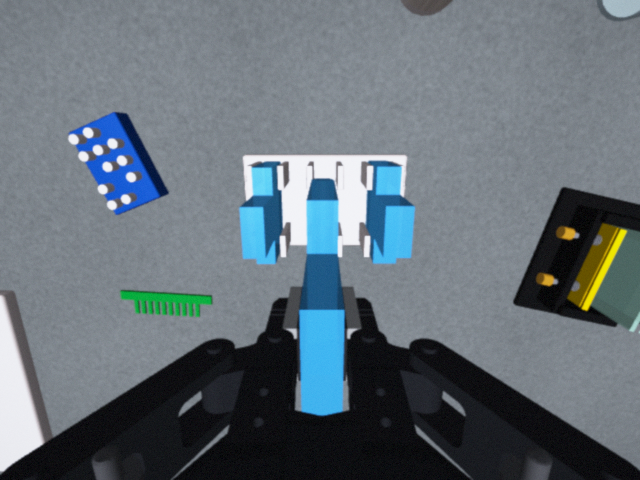

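The picture shows the block held square at columns 300–345, with the other two blocks undisturbed in their slots. I compute the move to above the stand.

```bash
cat >> h.py <<'E'
from scipy.spatial.transform import Rotation as R
def plan(x,y,z,yaw=-11.4):
    s=read_state();R0=R.from_rotvec(s["tcp_rot"]);Rt=R.from_euler("z",yaw,degrees=True)*R.from_euler("x",180,degrees=True)
    print("delta mm",((np.array([x,y,z])-s["tool_pos"])*1000).round(1),"turn",np.degrees((Rt*R0.inv()).as_rotvec()).round(2))
def stand(W,x0=.490,y0=-.0714,yaw=-11.4):
    a=np.radians(yaw);t=[np.cos(a),np.sin(a)];n=[-np.sin(a),np.cos(a)];S=(W[...,:2]-[x0,y0])*1000
    return S@t,S@n
E
python3 - <<'E'
from h import *
plan(.4924,-.0686,.29)
s=read_state()["tool_pos"];W=np.load("w5.npy");z=W[...,2]
D=W-s
for lo,hi,nm in((.012,.025,"tabtop"),(-.045,-.03,"bodytop")):
    m=(D[...,2]>lo)&(D[...,2]<hi)&(abs(D[...,1])<.03)&(abs(D[...,0])<.08)
    P=(D[m][:,:2]*1000).astype(np.float32)
    print(nm,m.sum(),cv2.minAreaRect(P) if m.sum()>5 else "", np.polyfit(P[:,0],D[m][:,2]*1000,1) if m.sum()>5 else "")
E
```

```text
delta mm [ -67.6 -330.6   -5.3] turn [ -0.18   0.45 -12.49]
tabtop 6642 ((3.60524845123291, -2.108112335205078), (45.080474853515625, 46.471527099609375), 38.62459945678711) [-0.03562601 20.41772118]
bodytop 1913 ((33.966064453125, 1.2788691520690918), (26.91530418395996, 15.028534889221191), 0.7920554280281067) [ -0.08391011 -31.32421254]
```

Run:
```python
from h import *
s=read_state()["tool_pos"];W=np.load("w5.npy");img=cv2.imread("pics/w5.png").astype(int)
D=(W-s)*1000
blue=(img[...,0]-img[...,2]>60)
for nm,(a,b,c,d) in {"tab":(305,338,315,400),"body":(310,335,185,250)}.items():
    Q=D[c:d,a:b];m=blue[c:d,a:b];
    for r in range(0,d-c,6): print(nm,c+r,np.nanmedian(Q[r][m[r]],axis=0).round(1),m[r].sum())
```

```text
tab 315 [18.9  1.  21.4] 33
tab 321 [16.6  0.8 21. ] 33
tab 327 [14.2  0.9 21.1] 33
tab 333 [11.8  0.9 20.8] 33
tab 339 [ 9.5  1.  20.9] 33
tab 345 [ 7.1  0.8 20.9] 33
tab 351 [ 4.8  0.8 20.9] 33
tab 357 [ 2.3  0.7 20.9] 33
tab 363 [ 0.   0.5 21. ] 33
tab 369 [-2.5  0.6 21. ] 33
tab 375 [-5.1  0.6 20.8] 33
tab 381 [-7.6  0.5 20.9] 33
tab 387 [-10.2   0.5  20.9] 33
tab 393 [-12.7   0.5  21. ] 33
tab 399 [-15.5   0.4  20.8] 33
body 185 [ 47.3   1.4 -80.4] 24
body 191 [ 47.2   1.6 -59.1] 25
body 197 [ 47.1   1.5 -41.5] 25
body 203 [ 45.8   1.4 -33.7] 25
body 209 [ 42.9   1.4 -34. ] 25
body 215 [ 40.1   1.3 -33.8] 25
body 221 [ 37.1   1.3 -34.1] 25
body 227 [ 34.2   1.2 -34. ] 25
body 233 [ 31.3   1.2 -33.8] 25
body 239 [ 28.3   1.1 -33.8] 25
body 245 [ 25.3   1.  -34. ] 25
```

>>> step_arm([
  [[0,-0.01,-0.05,-0.002,0,0,-2],[0,-0.021,-0.105,-0.005,0,0.1,-4],[0,-0.032,-0.16,-0.005,0,0.2,-6],[0,-0.043,-0.215,-0.005,-0.1,0.3,-8],[0,-0.053,-0.265,-0.005,-0.1,0.4,-10],[0,-0.062,-0.305,-0.005,-0.2,0.45,-12],[0,-0.0676,-0.33,-0.005,-0.2,0.45,-12.5],[0,-0.0676,-0.3306,-0.005,-0.2,0.45,-12.5]],
])

```text
time: 20.05
tool_pos: [0.4912, -0.0699, 0.2886]
tcp_rot: [3.125, -0.317, -0.004]
wrist_force: [-0.2, 0.5, -1.7]
width: 0.171
```

>>> step_arm([
  [[0,0,0,-0.01,0,0,0],[0,0,0,-0.02,0,0,0],[0,0,0,-0.03,0,0,0],[0,0,0,-0.04,0,0,0],[0,0,0,-0.05,0,0,0],[0,0,0,-0.055,0,0,0],[0,0,0,-0.055,0,0,0],[0,0,0,-0.055,0,0,0]],
])

```text
time: 21.05
tool_pos: [0.4915, -0.07, 0.2341]
tcp_rot: [3.125, -0.317, -0.003]
wrist_force: [0.6, -0.3, -2.1]
width: 0.174
```

Run:
```python
from h import *
s=read_state();print(s["time"],s["tool_pos"],s["wrist_force"])
plan(.4924,-.0686,.21)
img,d,W,T=cloud("wrist");cv2.imwrite("pics/w6.png",img);np.save("w6.npy",W)
sx,sy=stand(W);z=W[...,2]*1000
for r in range(90,300,14): print(r,[(c,round(float(sx[r,c])),round(float(sy[r,c]),1),round(float(z[r,c]))) for c in range(270,370,5) if z[r,c]==z[r,c]])
```

```text
21.05 [ 0.49148253 -0.06998293  0.23408113] [ 0.63143631 -0.25585465 -2.14089299]
delta mm [  0.9   1.4 -24.1] turn [ 0.01 -0.11  0.19]
90 [(270, 114, 50.6, 0), (275, 114, 45.8, 0), (280, 114, 41.1, 0), (285, 114, 36.4, 0), (290, 114, 31.6, 0), (295, 114, 26.8, 1), (300, 114, 22.2, 0), (305, 114, 17.4, 0), (310, 114, 12.7, 0), (315, 114, 7.9, 0), (320, 113, 3.2, 3), (325, 114, -1.6, 1), (330, 114, -6.3, 0), (335, 114, -11.1, 0), (340, 114, -15.8, 1), (345, 114, -20.6, 0), (350, 114, -25.3, 0), (355, 114, -30.1, 0), (360, 114, -34.8, 0), (365, 114, -39.6, 0)]
104 [(270, 101, 51.1, 1), (275, 101, 46.3, 1), (280, 101, 41.7, 0), (285, 101, 36.9, 0), (290, 101, 32.0, 0), (295, 101, 27.1, 2), (300, 101, 22.4, 1), (305, 101, 17.6, 1), (310, 101, 12.8, 1), (315, 101, 8.0, 0), (320, 101, 3.2, 0), (325, 101, -1.6, 0), (330, 101, -6.4, 0), (335, 101, -11.2, 0), (340, 101, -15.9, 0), (345, 101, -20.7, 1), (350, 101, -25.4, 2), (355, 101, -30.4, 0), (360, 101, -35.1, 1), (365, 101, -39.8, 1)]
118 [(270, 89, 51.8, 1), (275, 89, 46.8, 2), (280, 89, 42.1, 0), (285, 89, 37.2, 2), (290, 89, 32.5, 0), 
[... 4739 characters left out ...]
 (305, 22, 8.9, 222), (310, 22, 6.8, 222), (315, 21, 4.8, 221), (320, 22, 2.7, 222), (325, 22, 0.6, 222), (330, 21, -1.5, 221), (335, 22, -3.6, 222), (340, -38, -13.5, 82), (345, -33, -16.8, 95), (350, -50, -24.5, 54), (355, -50, -29.1, 55), (360, -69, -39.2, 10), (365, -67, -44.0, 14)]
286 [(270, -91, 61.0, -1), (275, -90, 55.0, 0), (280, -90, 49.4, 0), (285, -90, 43.8, 0), (290, -90, 38.1, 1), (295, -90, 32.5, 0), (300, -90, 26.8, 1), (305, 21, 8.3, 234), (310, 21, 6.4, 235), (315, 21, 4.5, 234), (320, 22, 2.6, 235), (325, 22, 0.7, 237), (330, 21, -1.2, 235), (335, 21, -3.1, 235), (340, 22, -5.0, 235), (345, -46, -17.1, 94), (350, -91, -29.6, 0), (360, -90, -40.8, 1), (365, -90, -46.4, 1)]
```

View pics/w6.png

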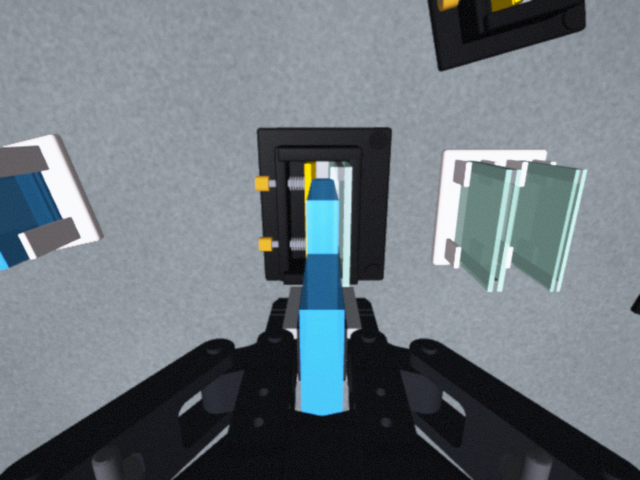

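Run:
```python
from h import *
W=np.load("w6.npy");sx,sy=stand(W);z=W[...,2]*1000
for r in range(164,184,2):
    g=np.where((z[r]>90)&(z[r]<98)&(np.arange(640)>315)&(np.arange(640)<370))[0]
    w=np.where((z[r]>50)&(z[r]<58)&(np.arange(640)>300)&(np.arange(640)<380))[0]
    if len(g): print(r,"glass",g[0],g[-1],sy[r,g[0]].round(1),sy[r,g[-1]].round(1),"sx",sx[r,g[0]].round(0),"| wall",[(c,float(sy[r,c].round(1))) for c in (w[0],w[-1])])
for r in range(200,250,10):
    b=np.where((z[r]>190)&(z[r]<205)&(np.arange(640)>295)&(np.arange(640)<350))[0]; print(r,"block",b[0],b[-1],sy[r,b[0]].round(1),sy[r,b[-1]].round(1))
m=(z>7)&(z<13)&(abs(sx)<85)&(abs(sy)<70);P=np.stack([sx[m],sy[m]],1).astype(np.float32);print("base",cv2.minAreaRect(P))
m=(z>51)&(z<57)&(abs(sx)<85)&(abs(sy)<70);P=np.stack([sx[m],sy[m]],1).astype(np.float32);print("walls",cv2.minAreaRect(P))
```

```text
166 glass 332 332 -5.9 -5.9 sx 52.0 | wall [(np.int64(304), 17.1), (np.int64(361), -32.0)]
168 glass 330 351 -4.4 -20.2 sx 51.0 | wall [(np.int64(305), 16.2), (np.int64(361), -32.0)]
170 glass 330 351 -4.4 -20.1 sx 49.0 | wall [(np.int64(305), 16.3), (np.int64(361), -32.2)]
172 glass 330 351 -4.3 -20.1 sx 48.0 | wall [(np.int64(305), 16.3), (np.int64(361), -32.2)]
174 glass 330 351 -4.4 -20.1 sx 46.0 | wall [(np.int64(305), 16.4), (np.int64(361), -32.3)]
176 glass 330 351 -4.4 -20.1 sx 45.0 | wall [(np.int64(305), 16.4), (np.int64(360), -31.2)]
178 glass 330 351 -4.4 -20.1 sx 44.0 | wall [(np.int64(305), 16.4), (np.int64(360), -31.3)]
180 glass 334 351 -7.4 -20.2 sx 42.0 | wall [(np.int64(305), 16.5), (np.int64(360), -31.4)]
182 glass 335 351 -8.1 -20.3 sx 40.0 | wall [(np.int64(305), 16.5), (np.int64(360), -31.3)]
200 block 306 338 9.1 -5.7
210 block 306 338 9.2 -5.7
220 block 306 337 9.3 -5.3
230 block 307 337 8.9 -5.4
240 block 307 337 8.9 -5.4
base ((0.6192626953125, -0.20165252685546875), (129.8836669921875, 159.21226501464844), 89.88373565673828)
walls ((0.48882293701171875, 3.4875717163085938), (71.50384521484375, 127.18008422851562), 89.92870330810547)
```

The picture shows the block over the gap between glass and plate, with the glass flush on the cheek (−20 to −4 mm in the stand frame). The block is centred about 2 mm too close to the glass, so I correct that and descend watching the forces.

>>> step_arm([
  [[0,0.0007,0.0008,0,0,-0.1,0.2],[0,0.0014,0.0017,0,0,-0.1,0.2],[0,0.0014,0.0017,-0.007,0,-0.1,0.2],[0,0.0014,0.0017,-0.014,0,-0.1,0.2],[0,0.0014,0.0017,-0.022,0,-0.1,0.2],[0,0.0014,0.0017,-0.03,0,-0.1,0.2],[0,0.0014,0.0017,-0.036,0,-0.1,0.2],[0,0.0014,0.0017,-0.036,0,-0.1,0.2]],
])

```text
time: 22.1
tool_pos: [0.4924, -0.0682, 0.1974]
tcp_rot: [3.126, -0.312, -0.002]
wrist_force: [-0.8, -0.1, -1.9]
width: 0.169
```

Run:
```python
from h import *
s=read_state();print(s["time"],s["tool_pos"],s["wrist_force"],s["torque"],stand(s["tool_pos"][None]))
plan(.4928,-.0683,.16)
img,d,W,T=cloud("wrist");cv2.imwrite("pics/w7.png",img)
sx,sy=stand(W);z=W[...,2]*1000
for r in range(164,200,4):
    q=np.arange(640)
    g=np.where((z[r]>90)&(z[r]<98)&(q>315)&(q<370))[0]
    if len(g): print(r,"glass",sy[r,g[0]].round(1),sy[r,g[-1]].round(1))
for r in range(200,250,10):
    b=np.where((z[r]>154)&(z[r]<169)&(q>295)&(q<350))[0]; print(r,"block",sy[r,b[0]].round(1),sy[r,b[-1]].round(1))
```

```text
22.1 [ 0.49243547 -0.06820725  0.1973574 ] [-0.80620505 -0.1038516  -1.94235275] [-0.02323209 -0.02667324  0.00764887] (array([1.75634922]), array([3.61114577]))
delta mm [  0.4  -0.1 -37.4] turn [-0.   -0.09 -0.02]
176 glass -4.6 -20.2
180 glass 7.7 -20.0
184 glass -4.7 -20.3
188 glass -5.3 -20.2
192 glass -6.0 -19.7
196 glass -6.7 -19.8
200 block 11.2 -3.6
210 block 11.2 -3.6
220 block 11.3 -3.2
230 block 10.9 -3.3
240 block 11.0 -3.3
```

>>> step_arm([
  [[0,0,0,-0.004,0,0,0],[0,0,0,-0.008,0,0,0],[0,0,0,-0.012,0,0,0],[0,0,0,-0.016,0,0,0],[0,0,0,-0.02,0,0,0],[0,0,0,-0.024,0,0,0],[0,0,0,-0.027,0,0,0],[0,0,0,-0.027,0,0,0]],
])

```text
time: 23.15
tool_pos: [0.4926, -0.0682, 0.1705]
tcp_rot: [3.126, -0.312, -0.002]
wrist_force: [1.1, 0.2, -1.0]
width: 0.171
```

>>> step_arm([
  [[0,0,0,-0.0015,0,0,0],[0,0,0,-0.003,0,0,0],[0,0,0,-0.0045,0,0,0],[0,0,0,-0.006,0,0,0],[0,0,0,-0.0075,0,0,0],[0,0,0,-0.009,0,0,0],[0,0,0,-0.01,0,0,0],[0,0,0,-0.01,0,0,0]],
])

```text
time: 24.15
tool_pos: [0.4929, -0.0686, 0.1608]
tcp_rot: [3.125, -0.312, -0.001]
wrist_force: [-0.6, -0.8, 1.1]
width: 0.171
```

>>> step_arm([
  [[0,0,0,-0.0015,0,0,0],[0,0,0,-0.003,0,0,0],[0,0,0,-0.0045,0,0,0],[0,0,0,-0.006,0,0,0],[0,0,0,-0.0075,0,0,0],[0,0,0,-0.009,0,0,0],[0,0,0,-0.01,0,0,0],[0,0,0,-0.01,0,0,0]],
])

```text
time: 25.15
tool_pos: [0.4929, -0.0686, 0.1506]
tcp_rot: [3.125, -0.312, -0.0]
wrist_force: [1.6, -1.9, 0.9]
width: 0.172
```

>>> step_arm([
  [[0,0,0,-0.0025,0,0,0],[0,0,0,-0.005,0,0,0],[0,0,0,-0.0075,0,0,0],[0,0,0,-0.01,0,0,0],[0,0,0,-0.0125,0,0,0],[0,0,0,-0.015,0,0,0],[0,0,0,-0.017,0,0,0],[0,0,0,-0.017,0,0,0]],
])

```text
time: 26.15
tool_pos: [0.4928, -0.0686, 0.1331]
tcp_rot: [3.125, -0.311, -0.001]
wrist_force: [0.6, -1.7, -0.2]
width: 0.172
```

>>> step_arm([
  [[0,0,0,-0.0005,0,0,0],[0,0,0,-0.001,0,0,0],[0,0,0,-0.0015,0,0,0],[0,0,0,-0.002,0,0,0],[0,0,0,-0.0025,0,0,0],[0,0,0,-0.003,0,0,0],[0,0,0,-0.003,0,0,0],[0,0,0,-0.003,0,0,0]],
])

```text
time: 27.15
tool_pos: [0.4928, -0.0686, 0.13]
tcp_rot: [3.125, -0.311, -0.001]
wrist_force: [1.0, -2.1, 2.5]
width: 0.167
```

>>> step_arm([
  [[0,0,0,-0.0004,0,0,0],[0,0,0,-0.0008,0,0,0],[0,0,0,-0.0012,0,0,0],[0,0,0,-0.0015,0,0,0],[0,0,0,-0.0015,0,0,0],[0,0,0,-0.0015,0,0,0],[0,0,0,-0.0015,0,0,0],[0,0,0,-0.0015,0,0,0]],
])

```text
time: 28.15
tool_pos: [0.4928, -0.0686, 0.1285]
tcp_rot: [3.125, -0.311, -0.001]
wrist_force: [0.1, -2.6, 2.6]
width: 0.172
```

>>> step_arm([
  [[0,0,0,-0.0004,0,0,0],[0,0,0,-0.0008,0,0,0],[0,0,0,-0.0008,0,0,0],[0,0,0,-0.0008,0,0,0],[0,0,0,-0.0008,0,0,0],[0,0,0,-0.0008,0,0,0],[0,0,0,-0.0008,0,0,0],[0,0,0,-0.0008,0,0,0]],
])

```text
time: 29.15
tool_pos: [0.4928, -0.0686, 0.1282]
tcp_rot: [3.125, -0.311, -0.001]
wrist_force: [-1.2, -1.8, 5.6]
width: 0.171
```

>>> step_arm([
  [[0,0,0,-0.0004,0,0,0],[0,0,0,-0.0008,0,0,0],[0,0,0,-0.0008,0,0,0],[0,0,0,-0.0008,0,0,0],[0,0,0,-0.0008,0,0,0],[0,0,0,-0.0008,0,0,0],[0,0,0,-0.0008,0,0,0],[0,0,0,-0.0008,0,0,0]],
])

```text
time: 30.15
tool_pos: [0.4928, -0.0687, 0.1282]
tcp_rot: [3.125, -0.312, -0.001]
wrist_force: [-3.0, -1.5, 8.5]
width: 0.17
```

Run:
```python
from h import *
s=read_state();print(s["time"],s["tool_pos"],s["wrist_force"],s["torque"])
img,d,W,T=cloud("wrist");cv2.imwrite("pics/w8.png",img);np.save("w8.npy",W)
```

```text
30.15 [ 0.4928203  -0.06865561  0.12822615] [-2.98797322 -1.53756138  8.50454346] [-0.22998225  0.46521108 -0.11211609]
```

View pics/w8.png

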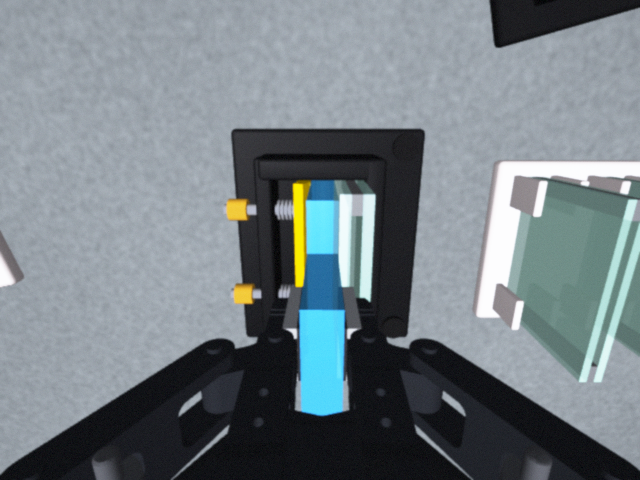

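The picture shows the block seated between the yellow plate (column 300) and the glass (columns 338–374), and its height no longer changes. I release it and rise.

>>> step_arm([
  [[0.016,0,0,0.0005,0,0,0],[0.02,0,0,0.0005,0,0,0],[0.027,0,0,0.0005,0,0,0],[0.035,0,0,0.0005,0,0,0],[0.04,0,0,0.0005,0,0,0],[0.04,0,0,0.0005,0,0,0],[0.04,0,0,0.005,0,0,0],[0.04,0,0,0.015,0,0,0]],
])

```text
time: 31.2
tool_pos: [0.4924, -0.0686, 0.1433]
tcp_rot: [3.125, -0.311, -0.002]
wrist_force: [0.6, 0.5, -0.2]
width: 0.466
```

>>> step_arm([
  [[0.04,0,0,0.02,0,0,0],[0.04,0,0,0.05,0,0,0],[0.04,0,0,0.09,0,0,0],[0.04,0,0,0.13,0,0,0],[0.04,0,0,0.17,0,0,0],[0.04,0,0,0.19,0,0,0],[0.04,0,0,0.19,0,0,0],[0.04,0,0,0.19,0,0,0]],
])

```text
time: 32.2
tool_pos: [0.4916, -0.0684, 0.3315]
tcp_rot: [3.126, -0.312, -0.007]
wrist_force: [0.3, -0.1, -1.1]
width: 0.469
```

Run:
```python
from h import *
s=read_state();print(s["time"],s["tool_pos"],s["wrist_force"])
img,d,W,T=cloud("wrist");cv2.imwrite("pics/w9.png",img)
sx,sy=stand(W);z=W[...,2]*1000
def f(n,lo,hi,S=30):
    m=(z>lo)&(z<hi)&(abs(sx)<60)&(sy>-27)&(sy<25)
    P=np.stack([sx[m],sy[m]],1).astype(np.float32);print(n,m.sum(),[np.round(a,1) for a in cv2.minAreaRect(P)],np.median(z[m]))
f("tabtop",140,155);f("88-98",88,98)
blue=(img[...,0].astype(int)-img[...,2]>60)
q=np.arange(640)
for lo,hi,n in((140,155,"tab"),(86,97,"body/glass")):
    for r in range(100,330,12):
        for nm,mm in(("blue",blue[r]),("other",~blue[r])):
            b=np.where((z[r]>lo)&(z[r]<hi)&(abs(sx[r])<55)&(abs(sy[r])<27)&mm)[0]
            if len(b)>3: print(n,nm,r,round(float(np.median(sx[r,b]))),sy[r,b[0]].round(1),sy[r,b[-1]].round(1),np.median(z[r,b]).round(1))
```

```text
32.2 [ 0.49162673 -0.06844421  0.33145467] [ 0.32973189 -0.09086353 -1.06336967]
tabtop 828 [array([0.2, 3.2]), array([14.8, 44.7]), np.float64(89.9)] 146.86477416783467
88-98 1480 [array([ 1. , -4.8]), array([ 30.9, 100.6]), np.float64(89.7)] 93.22931000361196
tab blue 196 20 10.4 -3.9 146.9
tab blue 208 9 10.5 -4.0 146.5
tab blue 220 -2 10.5 -4.1 147.0
tab blue 232 -13 10.6 -4.1 147.5
body/glass blue 160 47 10.2 -4.0 91.8
body/glass other 160 47 -5.0 -20.2 93.8
body/glass blue 172 35 10.4 -4.1 91.4
body/glass other 172 35 -5.1 -19.4 93.5
body/glass blue 184 23 10.4 -4.2 91.6
body/glass other 184 23 -5.2 -19.7 93.4
body/glass other 196 10 -6.3 -19.9 93.6
body/glass other 208 -2 -6.4 -20.1 94.1
body/glass other 220 -16 -6.5 -19.3 93.7
body/glass other 232 -29 -6.6 -19.6 94.0
body/glass blue 244 -43 10.9 -4.5 92.1
body/glass other 244 -43 -5.6 -19.8 93.8
```

View pics/w9.png

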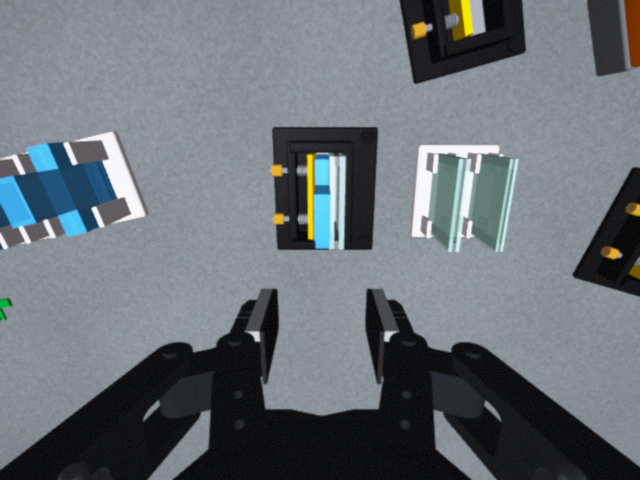

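The picture shows yellow plate, blue block and glass tight together in the stand at (325,200). Stack width is 30.9 mm, with tab top at 147 mm, body at 92 mm and glass at 94 mm; all of it is upright and seated. The gripper is clear and everything else is in place.

```bash
python3 -c "
from workcell import *
print(finish_job())"
```

```text
the job is handed in; nothing more can be done
None
```

The job is done and handed in at about 32 s of the 67 s allowed; `finish_job()` gives no verdict.

- **Glass:** I pinched it where it stood with the minimum 20 N grip. It read 15.7 mm, so it is the 16 mm sandwich. I took its weight with a 2 mm lift, slid it back to the fixed cheek until about 6.5 N showed, then lowered and released it.
- **Filler block:** 31 mm less 16 mm calls for the 15 mm block. It was in the middle slot of the white rack: the camera read 14.9 mm and the grip 14.5 mm. I lowered it beside the glass, and it pushed the plate back as it went in. It stopped on the gasket at the same tool height at which it had stood on the rack floor, with about 8.5 N at the wrist.

**Last checks, with the gripper clear:**
- The stack measures 30.9 mm.
- The tab top is at 147 mm, the block's body top at 92 mm and the glass top at 94 mm.
- At the top, block and glass show the same sideways position along their length and at both heights, so both stand upright.
- In the pictures, the two other blocks and the other glass look undisturbed.

**Disagreements:** the camera and the contact position differed by about 1 mm on where the cheek is, within the calibration error. One camera reading taken right after the retreat also seemed off, and I put that down to the arm still settling.

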